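# Extract the spent filter cartridge with the telescoping push rod

## Task

Twist the push rod's lever up to unlock it, slide the rod in so that it pushes the spent green-capped cartridge out of its housing onto the cradle, stop at the yellow-marked middle pocket and twist the lever fully back down to lock the rod there. Then take the cartridge and lay it gently on its side in the red tray, leaving the rod locked at the yellow mark and everything else on the bench undisturbed.

Things in the scene. Friction and masses are not known exactly. Their poses are not given: they have to be found in the camera images.
- extractor: Cartridge extractor, fixed: aluminium base plate 100 x 385 x 12 mm, long side along its y. Origin on the bench under the rod axis, at the housing's rear face. z up; +y is the way the rod pushes; -x is the side the locked lever leans to (towards the robot). The rod axis lies along y at x=0, 90 mm above the bench. Slotted sleeve, 58 mm across: y -179 to -21 mm.
- housing_mouth (a point): Centre of the open front of the blue-grey housing, on the rod axis (extractor y = 80 mm). The housing spans extractor y 0 to 80 mm, is 68 mm wide, its top is 125 mm above the bench; its rear wall has a 30 mm access hole for the rod. Axes as the extractor's.
- cradle_mid (a point): Where the centre of the pushed-out cartridge should be (extractor x 0, y 121, z 90 mm), above an open cradle of two rails, y 80 to 183 mm. Nothing stands beside the cartridge above 74 mm over the bench, so fingers can reach down on both sides (x) of it; below that the cradle is 36 mm wide. Axes as the extractor's.
- yellow_pocket (a point): Where the lever stem crosses the sleeve when the rod is locked at the yellow mark: the middle one of three side pockets of the slot (extractor y = -74 mm), with yellow patches on both sides of the sleeve. The stem (10 mm) has 5 mm play either way in it. The far pocket, nearer to the housing, is for longer cartridges and not wanted.
- push_rod (a joint): Slide of the rod along extractor +y, m: 0 parked, 0.126 end stop. Friction 3 N, about 8 to 18 N while pushing the cartridge; stays where left. With the lever down its stem sits in a pocket and the rod is blocked; between pockets the lever cannot go down. Pockets: parked 0 to 0.006, yellow 0.081 to 0.091 (centre 0.086), far 0.120 to 0.126.
- lever (a joint): Twist of the rod by its lever about the rod axis (extractor +y), rad: 0 locked, leaning 60 degrees from upright to the extractor's -x side; swings up to 1.15 (end stop, 6 degrees past upright). The rod slides freely above 0.80; twist it to 1.0 or more to be fully unlocked. It stays where left (about 2 N at the knob).
- lever_knob (a point): Centre of the orange knob on the lever, 75 mm from the rod axis: cylinder 26 mm in diameter, 28 mm wide, axis and flat faces along extractor y; pinched on the flats it pivots between the fingers as the lever swings. In extractor coordinates, m: y = -0.160 + slide, x = -0.075 sin(1.047 - twist), z = 0.090 + 0.075 cos(1.047 - twist). Stem 10 mm thick.
- rod_tip (a point): Centre of the rod's front face (24 mm black pad), on the rod axis; at extractor y = rod slide. The cartridge's rear face rests against it when pushed.
- spent_mid (a point): Centre of the spent cartridge: white cylinder with green end caps, 44 mm in diameter, 70 mm long, axis along its own y, about 0.16 kg. It starts lying in the housing, held by a spring pad, on the rod axis, front face about level with the housing's mouth (-2 to +6 mm), so it can only be pushed from behind.
- red_tray: Red open tray, fixed, 120 (x) x 160 (y) x 35 mm high outside, 5 mm walls and floor. Origin at the centre of its underside. The spent cartridge goes here: lying on the floor its centre is 27 mm above the bench.
- blue_tray: Blue open tray of the same size and layout, holding a fresh cartridge; not to be used. The two trays may swap sides.
- fresh: Fresh cartridge with grey caps standing upright in the blue tray, 44 mm in diameter, 70 mm high; origin at its underside. Leave alone.
- rinse_bottle: White rinse bottle with red cap standing behind the sleeve, 66 mm in diameter, 180 mm high; origin at its underside. Leave alone.
- beaker: Glass beaker standing behind the housing, 76 mm in diameter, 95 mm high; origin at its underside. Leave alone.
- amber_jar: Amber jar behind the cradle, 60 mm in diameter, 100 mm high; origin at its underside. Leave alone.
- water_bottle: Clear bottle with blue cap beyond the cradle's end, 64 mm in diameter, 200 mm high; origin at its underside. Leave alone.
- tip_box: Blue pipette-tip box between the trays, 80 x 100 x 59 mm high; origin at its underside. Leave alone.
- spatula: Spatula lying on the bench to the right of the extractor, 180 mm long. Leave alone.
There are look-alikes about, which are no part of the job. Leave any pink or purple look-alike of the part that bears spent_mid alone.

How it is judged (in metres and radians):
On the way, in this order (a step that is already met when the one before it is completed fails the run):
1. lever twisted up: rod unlocked (value of joint lever above 0.85 rad), for 0.05 s.
2. rod slid to the yellow pocket, cartridge pushed out onto the cradle (value of joint push_rod between 0.08 and 0.092 m and y of spent_mid in the frame of extractor above 0.112 m and z of spent_mid in the frame of extractor above 0.08 m), for 0.05 s.
3. lever twisted back down: rod locked at the yellow pocket, cartridge still on the cradle (value of joint push_rod between 0.08 and 0.092 m and value of joint lever below 0.25 rad and z of spent_mid in the frame of extractor above 0.08 m), for 0.2 s.
At the end, for the whole second after the job is handed in: The rod is locked at the yellow pocket (slide 0.080 to 0.092 m, lever below 0.25 rad) and the spent cartridge lies on its side (within 0.22 rad of level) in the red tray (its centre inside the walls and less than 45 mm above the tray's underside), released and at rest (value of joint push_rod between 0.08 and 0.092 m and value of joint lever below 0.25 rad and x of spent_mid in the frame of red_tray between -0.056 and 0.056 m and y of spent_mid in the frame of red_tray between -0.076 and 0.076 m and z of spent_mid in the frame of red_tray below 0.045 m and angle between spent_mid's own y axis and vertical between 1.35 and 1.79 rad and linear speed of spent below 0.03 m/s and contact force between the fingers and spent below 0.05 N); the robot touches nothing.
It fails at once if a bystander or the fresh cartridge is moved more than 25 mm (distance of any of rinse_bottle, beaker, amber_jar, water_bottle, tip_box, spatula, fresh from where it was at the start of the episode above 0.025 m).
It fails at once if a bystander is tipped over (angle between any of rinse_bottle, beaker, amber_jar, water_bottle, tip_box, fresh's own z axis and vertical above 0.35 rad).
It fails at once if the cartridge is dropped from a height (falls faster than 0.7 m/s, about 25 mm, while not held) (linear speed of spent above 0.7 m/s and contact force between the fingers and spent below 0.05 N).
It also fails if it takes over 72 s, if anything falls off the work surface, if the arm or the gripper's body presses on something with over 40 N, if the wrist force passes 120 N, or if a joint passes its speed limit or range.

## Robot

A 7-joint arm with a two-finger parallel gripper is mounted at the origin on the work surface. World frame = base frame: x ahead of the robot, y to its left, z up, the work surface at z = 0. Lengths are in m, angles in degrees, forces in N, time in s.
With the tool pointing down it reaches from about 0.4 to 0.85 m from the base axis. Payload 10.4 kg.
Tool frame: the origin (TCP) lies midway between the tips of the shut fingers; the grasp point (between the pads) lies 19 mm behind it; z points along the fingers, y is the direction in which the jaws open and shut (so a half turn about z gives the same grasp; the last joint's range is limited). The gripper opens to 87 mm and grips with 3 to 60 N. Pads are 19 mm wide; open, the fingers measure 117 mm over their backs; the gripper's body (75 mm by 190 mm) begins 51 mm behind the grasp point.
Start: joints at [-72.112, 19.034, -3.707, 83.658, 1.238, 77.344, -5.071], TCP at [0.205, 0.59, 0.223] pointing down, gripper open.
Joint ranges: [-148.97, 148.97], [-28.65, 121.19], [-84.17, 76.75], [9.2, 138.47], [-72.65, 252.65], [3.7, 117.97], [-149.18, 149.18]. Speed limits (degrees/s): [127.2, 127.2, 159.86, 159.86, 180, 180, 180].

## Interface

Orientations are given as [roll, pitch, yaw] about the fixed x, y, z axes, in that order (R = Rz(yaw) Ry(pitch) Rx(roll)).
In Python, from plant import bot, cams, job, boxes_of, regions_of gives the robot as it stands.
- The arm moves only by the shell command python3 -m inch 'ROWS' [OPENING] [FORCE]. ROWS is JSON, a list of rows, each an object with "linear": the shift along the tool's x, y, z in mm, a list of three; "delta_rot": the turn, a rotation vector about the tool's x, y, z in degrees, a list of three. A call has 1 to 20 rows; each row shifts and turns the commanded pose from where the row before left it, along the tool's axes as they then stand; what a row does not reach is not made up. A row lasts 1/8 s, in which the tool goes at most 62.5 mm and 10.7 degrees, less where a joint would pass 70% of its speed; a pose out of reach is approached as far as the arm can. A call with a gripper value outside its range is refused whole. OPENING is the opening, from 0 (shut) to 1 (fully open), set as the call begins (- or left out, the last holds). The fingers move at their own pace and stop on an object; FORCE is the grip in N (left out, the last holds). Time passes only in rows, so rows that do not move let the fingers close. It gives the time, the measured TCP pose, the force and the opening at its end, in the units of the state.
- bot.observe(): the state, without advancing time (a new reading comes with each control period).
- cams.grab_frame(name): name is "scene" or "top"; returns a dict with "pixels" (420x560x3 uint8, red, green, blue), "z_map" (420x560 float32, m along the optical axis (not along the pixel's ray), 0 where there is no reading), "fx", "fy", "cx", "cy" (pixels), "R" (3x3) and "t" (3): a world point X has camera coordinates R X + t. Camera axes: x right, y down, z forward; pixel columns grow to the right and rows downward; lengths in m; the calibration is good to about 2 mm. A picture is of the moment at which its call begins.
- job.sign_off(): hands the job in, once; it reports no verdict.
Trained networks look in a picture, given as the dict that the camera call returned (one of the last four; its "shot" number tells which), for a name from the list of things; names that differ only in an ending like _2 or _b are one class to them, and where a whole thing is asked for, a point or a joint stands for the part that bears it (a point fixed in the world has none). Each returns a list of dicts, best first, with "conf" (0 to 1); they miss things now and then, are a little off and sometimes report something else, mostly with a low value. They report only what shows in the picture. A call takes as long as a camera call. They do not tell look-alikes from the thing itself.
- boxes_of(picture, label): "xy" ([column, row] in pixels, amid what is visible of it).
- regions_of(picture, label): "region" (420x560 bool, what is visible of it) and "xy" ([column, row] in pixels, amid what is visible of it).
The state is a dict: "clock": time; "joint_positions": joint angles; "joint_velocities": joint speeds; "effort": joint torques, N m; "tcp_pos": TCP position; "tcp_rot": TCP orientation; "wrist_force": force on the tool from outside, world axes, zero at the start; "moment": the same for the moment, N m; "width": finger opening in m.
Only numpy, scipy, OpenCV 4.12 (cv2) and the standard library are available. Lean on these libraries where they do the work, as an engineer would, in place of code of your own. Each camera call takes 0.05 s, during which the arm holds its last target.

## Working session

There is one attempt and no reset: what is moved stays moved. The work goes in short steps, Python scripts to look and compute and a shell command to move; the robot and the scene stay as the last step left them, time stands still between calls to the robot, and variables do not carry over. Pictures are saved under pics/ and viewed, and the job is handed in when it is done.

```bash
ls; mkdir -p pics; cat > h.py <<'E'
import numpy as np, cv2
from plant import bot, cams, job, boxes_of, regions_of
def save(p,name,crop=None,scale=1):
    im=p["pixels"][:,:,::-1]
    if crop: c0,r0,c1,r1=crop; im=im[r0:r1,c0:c1]
    if scale!=1: im=cv2.resize(im,None,fx=scale,fy=scale,interpolation=cv2.INTER_CUBIC)
    cv2.imwrite("pics/"+name,im)
def cloud(p):
    z=p["z_map"].astype(float); v,u=np.mgrid[:z.shape[0],:z.shape[1]]
    P=np.stack([(u-p["cx"])/p["fx"]*z,(v-p["cy"])/p["fy"]*z,z],-1)
    W=(P-np.array(p["t"]))@np.array(p["R"]); W[z<=0]=np.nan
    return W
def proj(p,X):
    c=np.array(p["R"])@np.array(X)+np.array(p["t"]); return [p["fx"]*c[0]/c[2]+p["cx"],p["fy"]*c[1]/c[2]+p["cy"]]
E
python3 - <<'E'
from h import *
print(bot.observe())
for n in("scene","top"):
    p=cams.grab_frame(n); save(p,n+"0.png")
    W=cloud(p)
    for l in ["extractor","housing_mouth","yellow_pocket","lever_knob","spent_mid","red_tray","blue_tray","rinse_bottle","tip_box","cradle_mid"]:
        try:
            for b in regions_of(p,l)[:3]:
                m=b["region"]; print(n,l,round(b["conf"],2),np.round(b["xy"]),m.sum(),np.round(np.nanmedian(W[m],0),3))
        except Exception as e: print(l,e)
E
```

```text
pics
{'clock': 0.0, 'joint_positions': array([-72.11417586,  19.07183643,  -3.7080853 ,  83.70557852,
         1.23786161,  77.34380453,  -5.0686089 ]), 'joint_velocities': array([-0.06142448, -0.08038339, -0.08995117,  0.06283071,  0.07011238,
        0.03953575, -0.02883973]), 'effort': array([ 1.28164833e-03, -6.23272705e+01,  2.57834344e-02, -3.89882290e+01,
       -6.10620528e-02,  4.01328353e-02,  1.23273512e-04]), 'tcp_pos': array([0.20521221, 0.58993868, 0.22175905]), 'tcp_rot': array([-1.79918734e+02,  3.71426643e-03,  1.60823611e+02]), 'wrist_force': array([0.81895288, 0.05076292, 0.3557741 ]), 'moment': array([-0.03836704, -0.05213266, -0.02438857]), 'width': 0.08725695646276226}
scene extractor 0.84 [296. 236.] 5988 [0.601 0.035 0.063]
scene yellow_pocket 0.9 [298. 240.] 6001 [0.601 0.037 0.063]
scene lever_knob 0.54 [247. 193.] 138 [ 0.527 -0.105  0.136]
scene lever_knob 0.47 [416. 185.] 387 [0.403 0.344 0.065]
scene spent_mid 0.74 [333. 197.] 444 [0.457 0.123 0.039]
scene spent_mid 0.74 [244. 302.] 557 [ 0.793 -0.078  0.039]
scene spent_mid 0.43 [316. 223.] 49 [0.577 0.
[... 536 characters left out ...]
 0.07 ]
top yellow_pocket 0.7 [312. 209.] 755 [ 0.573 -0.086  0.101]
top lever_knob 0.64 [324. 231.] 284 [ 0.526 -0.111  0.136]
top spent_mid 0.77 [237. 205.] 164 [0.581 0.071 0.112]
top spent_mid 0.76 [219. 265.] 630 [0.445 0.116 0.04 ]
top spent_mid 0.64 [309. 120.] 622 [ 0.784 -0.085  0.04 ]
top red_tray 0.65 [414. 291.] 3995 [ 0.381 -0.321  0.007]
top blue_tray 0.58 [146. 292.] 3265 [0.372 0.296 0.006]
top rinse_bottle 0.97 [347. 158.] 912 [ 0.67  -0.164  0.123]
top tip_box 0.69 [305. 206.] 787 [ 0.573 -0.083  0.101]
top tip_box 0.67 [279. 290.] 1669 [ 0.391 -0.018  0.057]
top cradle_mid 0.77 [257. 208.] 7191 [0.574 0.03  0.069]
top cradle_mid 0.54 [405. 179.] 1451 [ 0.645 -0.319  0.005]
```

View pics/scene0.png

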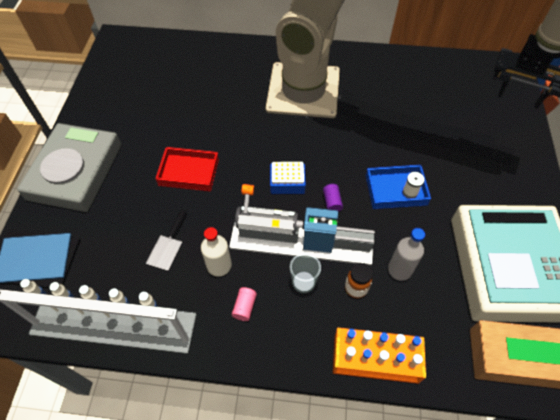

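View pics/top0.png

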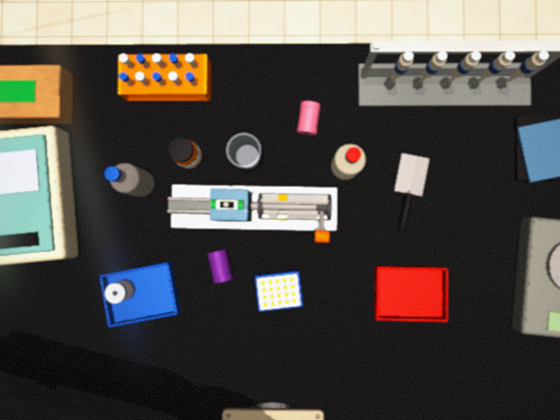

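```bash
python3 - <<'E'
from h import *
for n in("scene","top"):
    p=cams.grab_frame(n); W=cloud(p)
    save(p,n+"1.png",(200,150,400,280) if n=="scene" else (150,170,350,250),4)
    hsv=cv2.cvtColor(p["pixels"],cv2.COLOR_RGB2HSV)
    box=(W[...,0]>.48)&(W[...,0]<.68)&(W[...,1]>-.25)&(W[...,1]<.28)
    pl=box&(W[...,2]>.006)&(W[...,2]<.019)&(hsv[...,1]<60)&(hsv[...,2]>100)
    r=cv2.minAreaRect((W[pl][:,:2]*1000).astype(np.float32)); print(n,"plate",pl.sum(),r,np.median(W[pl][:,2]))
    # sleeve/housing tops
    for lo,hi,nm in((.112,.119,"sleevetop"),(.120,.130,"housetop"),(.074,.082,'rails')):
        m=box&(W[...,2]>lo)&(W[...,2]<hi)
        if m.sum()>10:
            print(nm,m.sum(),np.round(np.nanmin(W[m],0),3),np.round(np.nanmax(W[m],0),3),cv2.minAreaRect((W[m][:,:2]*1000).astype(np.float32)))
    k=box&(hsv[...,0]<14)&(hsv[...,1]>170)&(hsv[...,2]>120)&(W[...,2]>.1)&(W[...,1]<0)
    if k.sum(): print("knob",k.sum(),np.round(np.percentile(W[k],[5,50,95],axis=0),3))
    y=box&(hsv[...,0]>20)&(hsv[...,0]<34)&(hsv[...,1]>150)&(W[...,2]>.05)&(W[...,2]<.125)
    if y.sum(): print("yellow",y.sum(),np.round(np.percentile(W[y],[5,50,95],axis=0),3))
    for l,sel in(("red_tray",((hsv[...,0]<8)|(hsv[...,0]>172))&(hsv[...,1]>150)&(W[...,0]<.48)&(W[...,1]<-.2)&(W[...,1]>-.45)),):
        m=sel&(W[...,2]>.028)&(W[...,2]<.042); print(l,m.sum(),cv2.minAreaRect((W[m][:,:2]*1000).astype(np.float32)))
E
```

```text
scene plate 1712 ((612.101318359375, 42.47813415527344), (388.9095458984375, 128.00930786132812), 77.4056396484375) 0.012127059705608012
sleevetop 474 [ 0.536 -0.197  0.112] [0.68  0.132 0.119] ((588.7775268554688, -40.797515869140625), (133.59945678710938, 344.75164794921875), 13.155054092407227)
housetop 645 [ 0.519 -0.191  0.12 ] [0.68  0.132 0.13 ] ((581.5823364257812, -37.556854248046875), (145.20310974121094, 341.188720703125), 12.8588285446167)
rails 134 [ 0.554 -0.093  0.074] [0.678 0.233 0.082] ((615.8787841796875, 70.8642349243164), (123.74995422363281, 325.5547180175781), 0.7134690880775452)
knob 91 [[ 0.517 -0.176  0.13 ]
 [ 0.669 -0.157  0.178]
 [ 0.679 -0.091  0.183]]
yellow 41 [[ 0.591 -0.031  0.108]
 [ 0.597 -0.024  0.113]
 [ 0.603 -0.016  0.118]]
red_tray 394 ((385.6986999511719, -313.3099060058594), (163.29824829101562, 124.42288208007812), 88.86508178710938)
top plate 2940 ((604.1754760742188, 36.33050537109375), (396.4582214355469, 148.9003143310547), 89.02688598632812) 0.012114278368717
sleevetop 836 [ 0.539 -0.202  0.112] [0.68  0.28  0.119] ((596.2515869140625, 33.30194091796875), (138.3335723876953, 483.0810241699219), 4.6651411056518555)
housetop 1105 [ 0.528 -0.199  0.12 ] [0.68 0.28 0.13] ((591.063232421875, 35.14166259765625), (148.56951904296875, 480.8503723144531), 4.482759952545166)
rails 115 [ 0.546 -0.181  0.074] [0.679 0.28  0.082] ((611.835205078125, 49.68989562988281), (460.4180603027344, 131.7753448486328), 89.4217529296875)
knob 152 [[ 0.503 -0.179  0.136]
 [ 0.669 -0.162  0.179]
 [ 0.679 -0.099  0.183]]
yellow 57 [[ 0.59  -0.034  0.108]
 [ 0.596 -0.025  0.113]
 [ 0.603 -0.017  0.119]]
red_tray 608 ((383.2349548339844, -317.8707275390625), (160.3561553955078, 120.46884155273438), 88.87628173828125)
```

View pics/scene1.png

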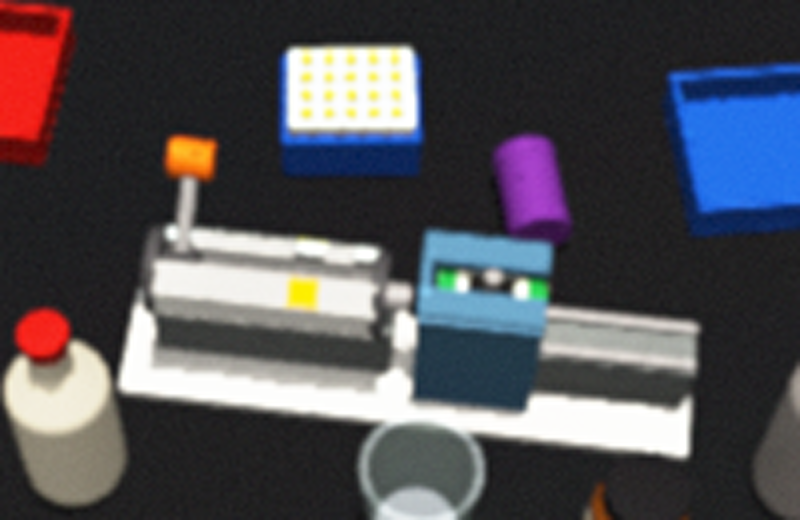

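View pics/top1.png

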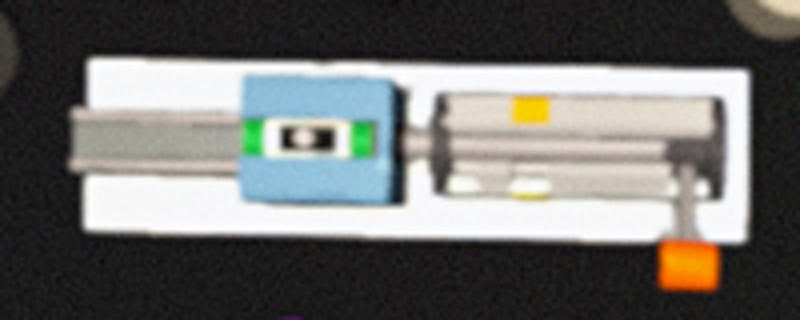

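```bash
python3 - <<'E'
from h import *
for n in("scene","top"):
    p=cams.grab_frame(n); W=cloud(p)
    hsv=cv2.cvtColor(p["pixels"],cv2.COLOR_RGB2HSV)
    box=(W[...,0]>.48)&(W[...,0]<.64)&(W[...,1]>-.2)&(W[...,1]<.26)
    R=lambda m:cv2.minAreaRect((W[m][:,:2]*1000).astype(np.float32))
    pl=box&(W[...,2]>.006)&(W[...,2]<.019)&(hsv[...,2]>120)
    lab,num=None,None
    def big(m):
        k,l,s,_=cv2.connectedComponentsWithStats(m.astype(np.uint8)); return l==1+np.argmax(s[1:,4])
    print(n,"plate",np.round(np.percentile(W[pl],[1,99],axis=0),3),R(big(cv2.dilate(pl.astype(np.uint8),np.ones((3,3)))>0)&pl))
    m=box&(W[...,2]>.120)&(W[...,2]<.130)&(hsv[...,0]>95)&(hsv[...,0]<120)&(hsv[...,1]>50); m=big(m); print("housing",m.sum(),R(m),np.round(np.median(W[m],0),3))
    # sleeve crest: per-y max z
    s=box&(W[...,2]>.095)&(W[...,2]<.125)&(W[...,1]<-.0)&(W[...,1]>-.15)&(W[...,0]>.55)
    from scipy.optimize import least_squares
    Q=W[s]
    f=lambda a:np.hypot(Q[:,0]-(a[0]+a[1]*Q[:,1]),Q[:,2]-.09)-a[2]
    a=least_squares(f,[.58,0,.029],loss="soft_l1",f_scale=.002); print("axis",a.x,len(Q))
    k=box&(hsv[...,0]<14)&(hsv[...,1]>170)&(hsv[...,2]>120)&(W[...,2]>.1)&(W[...,1]<-.05)&(W[...,0]<.56)
    print("knob",k.sum(),np.round(np.percentile(W[k],[3,50,97],axis=0),3))
E
```

```text
scene plate [[ 0.555 -0.143  0.007]
 [ 0.634  0.236  0.017]] ((590.564453125, 46.59251403808594), (384.8122863769531, 87.02616119384766), 89.19823455810547)
housing 535 ((583.52978515625, 91.76904296875), (79.38822174072266, 69.9785385131836), 89.16512298583984) [0.593 0.09  0.125]
axis [0.58272081 0.01654113 0.027166  ] 824
knob 39 [[ 0.511 -0.119  0.128]
 [ 0.527 -0.1    0.135]
 [ 0.53  -0.091  0.142]]
top plate [[ 0.529 -0.149  0.007]
 [ 0.631  0.231  0.017]] ((551.856689453125, 62.34453582763672), (344.19390869140625, 43.372894287109375), 89.04926300048828)
housing 785 ((579.821533203125, 86.71537780761719), (65.94261932373047, 80.41229248046875), 0.09710176289081573) [0.574 0.084 0.125]
axis [0.58073317 0.01577309 0.0270029 ] 1451
knob 50 [[ 0.503 -0.123  0.135]
 [ 0.519 -0.109  0.139]
 [ 0.526 -0.097  0.144]]
```

Scene picture: extractor at about (296,236), knob (247,193), red tray (187,170); spent cartridge shows green caps in the housing window (316,223). The purple (333,197) and pink (244,302) cylinders on the bench are the look-alikes, to be left alone. The extractor's y runs along world +y, with a yaw of about -0.9° and its origin near (0.582, 0.049). First I turn the tool so the jaws open along the extractor's y, then go above the knob.

```bash
cat >> h.py <<'E'
from scipy.spatial.transform import Rotation as Ro
YAW=-0.9; O=np.array([.582,.049,0]); RE=Ro.from_euler('z',YAW,degrees=True)
def ext(x,y,z): return O+RE.apply([x,y,z])
def to(X,yaw=None):
    s=bot.observe(); R=Ro.from_euler('xyz',s["tcp_rot"],degrees=True)
    print("t",round(s["clock"],2),"tcp",np.round(s["tcp_pos"],4),"rot",np.round(s["tcp_rot"],2),"F",np.round(s["wrist_force"],1),"w",round(s["width"],4))
    print(" tool mm to go",np.round(1000*R.inv().apply(np.array(X)-s["tcp_pos"]),1), "target",np.round(X,4))
    if yaw is not None: print(" rotvec",np.round((R.inv()*Ro.from_euler('xyz',[180,0,yaw],degrees=True)).as_rotvec(degrees=True),2))
E
python3 -m inch '[{"linear":[0,0,0],"delta_rot":[0,0,-9.15]},{"linear":[0,0,0],"delta_rot":[0,0,-9.15]},{"linear":[0,0,0],"delta_rot":[0,0,0]}]' 1
python3 - <<'E'
from h import *
to(ext(-.065,-.158,.20),179.1)
p=cams.grab_frame("top");W=cloud(p)
for l in["amber_jar","water_bottle","beaker","fresh","spatula"]:
    for b in regions_of(p,l)[:2]:
        m=b["region"];print(l,round(b["conf"],2),np.round(b["xy"]),np.round(np.nanpercentile(W[m],[3,50,97],axis=0),3).tolist())
E
```

```text
clock: 1.68
tcp_pos: [0.2054, 0.5903, 0.2226]
tcp_rot: [180.0, -0.0, 179.1]
wrist_force: [0.3, 0.2, 0.1]
width: 0.0872
t 1.68 tcp [0.2054 0.5903 0.2226] rot [ 1.7999e+02 -1.0000e-02  1.7905e+02] F [0.3 0.2 0.1] w 0.0872
 tool mm to go [-320.6 -693.1   22.5] target [ 0.5145 -0.108   0.2   ]
 rotvec [ 0.01 -0.01 -0.05]
amber_jar 0.91 [182. 154.] [[0.673, 0.166, 0.002], [0.697, 0.188, 0.098], [0.726, 0.219, 0.103]]
water_bottle 0.63 [131. 179.] [[0.607, 0.278, 0.014], [0.632, 0.295, 0.131], [0.663, 0.323, 0.201]]
beaker 0.73 [246. 154.] [[0.667, 0.027, 0.002], [0.71, 0.064, 0.038], [0.735, 0.092, 0.097]]
fresh 0.59 [116. 291.] [[0.369, 0.321, 0.01], [0.39, 0.334, 0.073], [0.409, 0.36, 0.078]]
fresh 0.56 [349. 159.] [[0.647, -0.197, 0.024], [0.67, -0.164, 0.123], [0.705, -0.139, 0.182]]
spatula 0.74 [407. 180.] [[0.539, -0.358, 0.0], [0.645, -0.319, 0.005], [0.698, -0.295, 0.022]]
spatula 0.68 [131. 180.] [[0.607, 0.278, 0.013], [0.632, 0.295, 0.131], [0.662, 0.322, 0.201]]
```

```bash
python3 -m inch '[{"linear":[-10,-20,0],"delta_rot":[0,0,0]},{"linear":[-20,-43,0],"delta_rot":[0,0,0]},{"linear":[-20,-43,0],"delta_rot":[0,0,0]},{"linear":[-20,-43,0],"delta_rot":[0,0,0]},{"linear":[-20,-43,0],"delta_rot":[0,0,0]},{"linear":[-20,-43,0],"delta_rot":[0,0,0]},{"linear":[-20,-43,0],"delta_rot":[0,0,0]},{"linear":[-20,-43,0],"delta_rot":[0,0,0]},{"linear":[-20,-43,0],"delta_rot":[0,0,0]},{"linear":[-20,-43,0],"delta_rot":[0,0,0]},{"linear":[-20,-43,0],"delta_rot":[0,0,0]},{"linear":[-20,-43,0],"delta_rot":[0,0,0]},{"linear":[-20,-43,0],"delta_rot":[0,0,0]},{"linear":[-20,-43,0],"delta_rot":[0,0,0]},{"linear":[-20,-43,0],"delta_rot":[0,0,0]},{"linear":[-20,-43,0],"delta_rot":[0,0,0]},{"linear":[-10,-28,0],"delta_rot":[0,0,0]},{"linear":[0,0,0],"delta_rot":[0,0,0]}]'
python3 - <<'E'
from h import *
to(ext(-.065,-.158,.1085),179.1)
print(bot.observe()["joint_positions"])
p=cams.grab_frame("scene"); save(p,"s2.png",(190,110,330,240),5)
E
```

```text
clock: 4.22
tcp_pos: [0.5147, -0.1099, 0.2226]
tcp_rot: [-179.9, 0.0, 178.8]
wrist_force: [-0.2, 0.2, -0.3]
width: 0.0873
t 4.22 tcp [ 0.5147 -0.1099  0.2226] rot [-179.94    0.    178.84] F [-0.2  0.2 -0.3] w 0.0873
 tool mm to go [  0.2   2.  114.1] target [ 0.5145 -0.108   0.1085]
 rotvec [-0.06  0.   -0.26]
[-26.36651135   6.48194247  36.34351524 100.32101733  -3.92154404
  74.47133494  99.6972545 ]
```

View pics/s2.png

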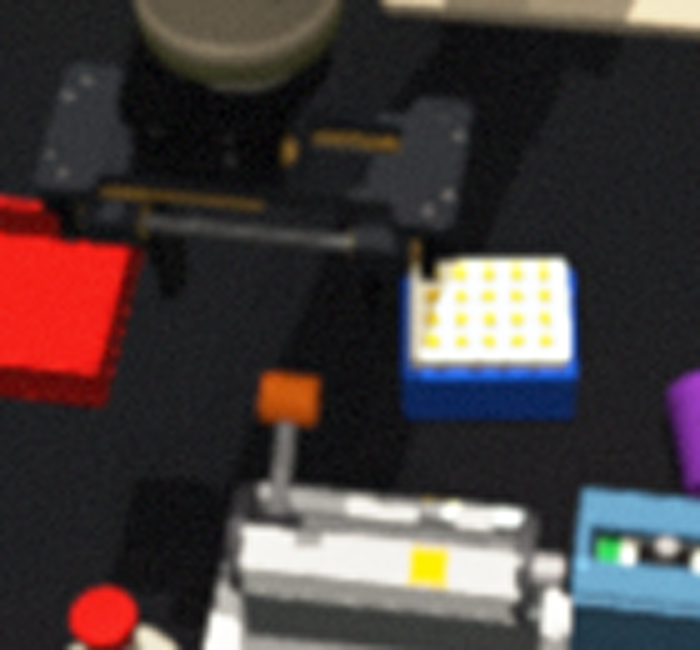

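The picture shows the open jaws straddling the line of the knob (crop 290,395), tool pointing down. I descend onto it and pinch the flats.

```bash
python3 -m inch '[{"linear":[0,0,40],"delta_rot":[0,0,0]},{"linear":[0,2,40],"delta_rot":[0,0,0]},{"linear":[0,0,24],"delta_rot":[0,0,0]},{"linear":[0,0,10],"delta_rot":[0,0,0]},{"linear":[0,0,0],"delta_rot":[0,0,0]}]'
python3 - <<'E'
from h import *
to(ext(-.065,-.158,.1085),179.1)
for n in("scene","top"):
  p=cams.grab_frame(n); save(p,n+"3.png",(190,110,330,240) if n=="scene" else (260,170,380,270),5)
E
```

```text
clock: 4.9
tcp_pos: [0.5146, -0.1048, 0.1086]
tcp_rot: [180.0, -0.0, 179.2]
wrist_force: [0.2, 0.0, 1.3]
width: 0.087
t 4.9 tcp [ 0.5146 -0.1048  0.1086] rot [ 1.7998e+02 -2.0000e-02  1.7916e+02] F [0.2 0.  1.3] w 0.087
 tool mm to go [ 0.  -3.2  0.1] target [ 0.5145 -0.108   0.1085]
 rotvec [ 0.02 -0.02  0.06]
```

View pics/scene3.png

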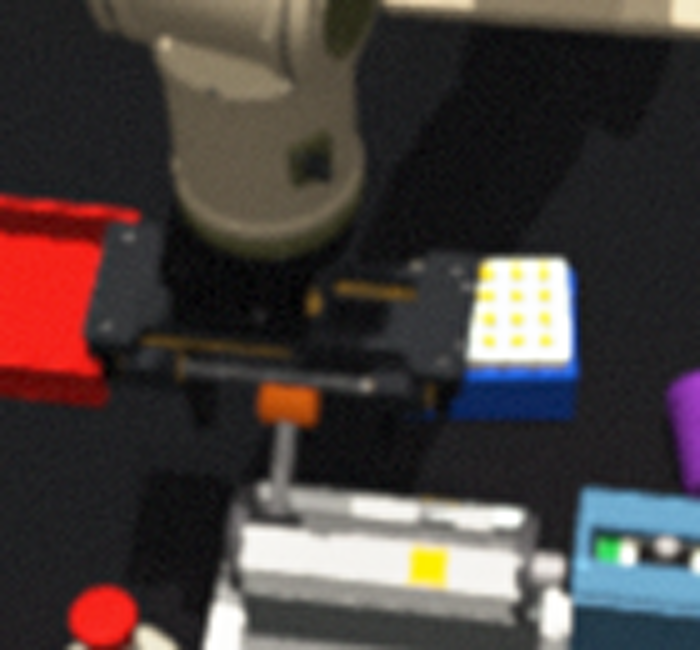

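```bash
python3 -m inch '[{"linear":[0,-4,0],"delta_rot":[0,0,0]},{"linear":[0,0,0],"delta_rot":[0,0,0]},{"linear":[0,0,0],"delta_rot":[0,0,0]},{"linear":[0,0,0],"delta_rot":[0,0,0]},{"linear":[0,0,0],"delta_rot":[0,0,0]},{"linear":[0,0,0],"delta_rot":[0,0,0]}]' 0 15
python3 - <<'E'
from h import *
to(ext(-.065,-.158,.1085),179.1)
for n in("scene","top"):
  p=cams.grab_frame(n); save(p,n+"4.png",(190,110,330,240) if n=="scene" else (260,170,380,270),5)
E
```

```text
clock: 5.75
tcp_pos: [0.5146, -0.1095, 0.1085]
tcp_rot: [180.0, -0.0, 179.1]
wrist_force: [-0.2, 0.6, 0.2]
width: 0.035
t 5.75 tcp [ 0.5146 -0.1095  0.1085] rot [180.    -0.   179.12] F [-0.2  0.6  0.2] w 0.035
 tool mm to go [ 0.1  1.5 -0. ] target [ 0.5145 -0.108   0.1085]
 rotvec [ 0.   -0.    0.02]
```

View pics/scene4.png

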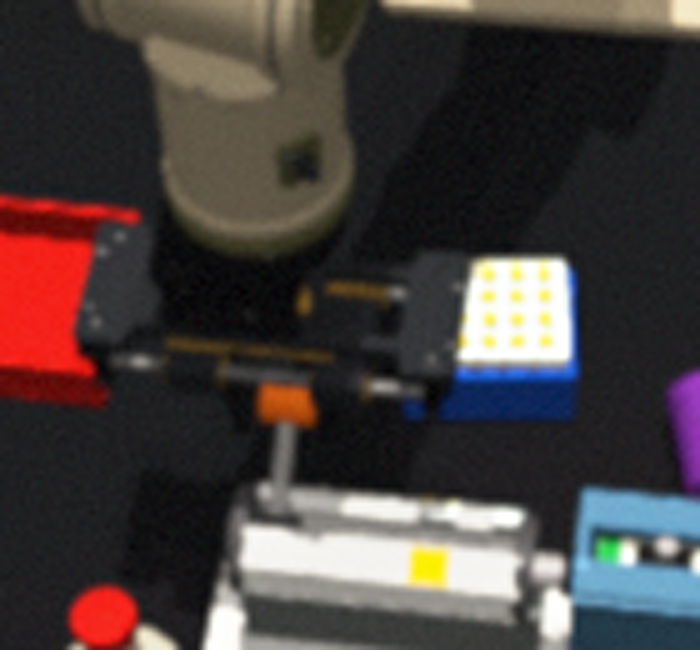

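Still closing (35 mm).

```bash
python3 -m inch '[{"linear":[0,0,0],"delta_rot":[0,0,0]},{"linear":[0,0,0],"delta_rot":[0,0,0]},{"linear":[0,0,0],"delta_rot":[0,0,0]}]' 0 15
```

```text
clock: 6.22
tcp_pos: [0.5146, -0.1089, 0.1085]
tcp_rot: [180.0, -0.0, 179.1]
wrist_force: [-1.0, 5.2, 0.9]
width: 0.0279
```

```bash
python3 -m inch '[{"linear":[-4.1,1,-6.3],"delta_rot":[0,0,0]},{"linear":[-4.7,0,-5.9],"delta_rot":[0,0,0]},{"linear":[-5.3,0,-5.3],"delta_rot":[0,0,0]},{"linear":[-5.7,0,-4.8],"delta_rot":[0,0,0]},{"linear":[-6.2,0,-4.2],"delta_rot":[0,0,0]},{"linear":[-6.6,0,-3.6],"delta_rot":[0,0,0]},{"linear":[-6.9,0,-2.9],"delta_rot":[0,0,0]},{"linear":[-7.2,0,-2.2],"delta_rot":[0,0,0]},{"linear":[-7.4,0,-1.5],"delta_rot":[0,0,0]},{"linear":[-7.4,0,-0.7],"delta_rot":[0,0,0]},{"linear":[-6,0,0],"delta_rot":[0,0,0]},{"linear":[0,0,0],"delta_rot":[0,0,0]},{"linear":[0,0,0],"delta_rot":[0,0,0]}]'
python3 - <<'E'
from h import *
to(ext(.0025,-.158,.146),179.1)
for n in("scene","top"):
  p=cams.grab_frame(n); save(p,n+"5.png",(190,110,330,240) if n=="scene" else (260,170,380,270),5)
E
```

```text
clock: 7.85
tcp_pos: [0.5826, -0.1097, 0.146]
tcp_rot: [-180.0, 0.1, 179.1]
wrist_force: [0.3, -1.5, -5.4]
width: 0.0278
t 7.85 tcp [ 0.5826 -0.1097  0.146 ] rot [-1.7998e+02  7.0000e-02  1.7912e+02] F [ 0.3 -1.5 -5.4] w 0.0278
 tool mm to go [ 0.6  0.7 -0. ] target [ 0.582 -0.109  0.146]
 rotvec [-0.02  0.07  0.02]
```

View pics/scene5.png

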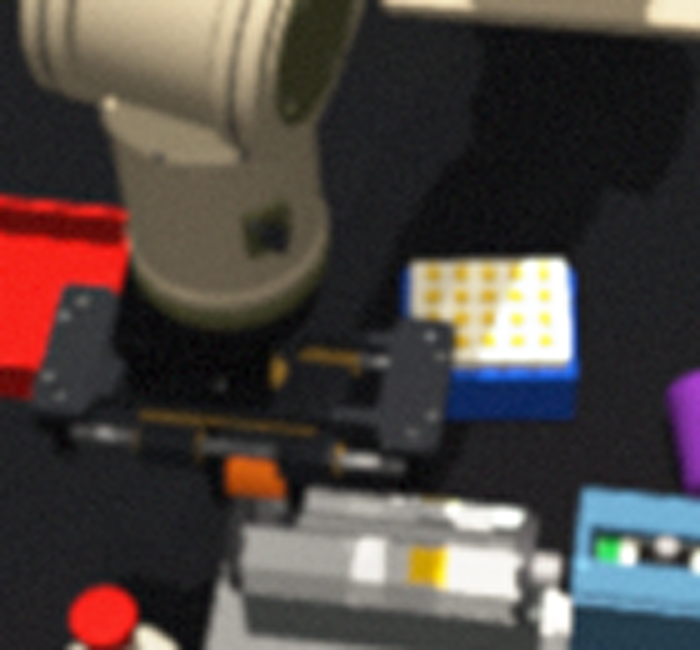

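```bash
python3 -m inch '[{"linear":[0,5,0],"delta_rot":[0,0,0]},{"linear":[0,8,0],"delta_rot":[0,0,0]},{"linear":[0,8,0],"delta_rot":[0,0,0]},{"linear":[0,8,0],"delta_rot":[0,0,0]},{"linear":[0,8,0],"delta_rot":[0,0,0]},{"linear":[0,8,0],"delta_rot":[0,0,0]},{"linear":[0,0,0],"delta_rot":[0,0,0]}]' 0 25
python3 - <<'E'
from h import *
to(ext(.0025,-.158+.086,.146),179.1)
E
```

```text
clock: 8.82
tcp_pos: [0.5829, -0.0647, 0.146]
tcp_rot: [-179.9, 0.0, 179.1]
wrist_force: [2.2, -5.3, -5.5]
width: 0.0279
t 8.82 tcp [ 0.5829 -0.0647  0.146 ] rot [-1.7994e+02  3.0000e-02  1.7912e+02] F [ 2.2 -5.3 -5.5] w 0.0279
 tool mm to go [ 0.2 41.7 -0. ] target [ 0.5834 -0.023   0.146 ]
 rotvec [-0.06  0.03  0.02]
```

```bash
python3 -m inch '[{"linear":[0,8,0],"delta_rot":[0,0,0]},{"linear":[0,8,0],"delta_rot":[0,0,0]},{"linear":[0,8,0],"delta_rot":[0,0,0]},{"linear":[0,8,0],"delta_rot":[0,0,0]},{"linear":[0,5,0],"delta_rot":[0,0,0]},{"linear":[0,3.5,0],"delta_rot":[0,0,0]},{"linear":[0,0,0],"delta_rot":[0,0,0]},{"linear":[0,0,0],"delta_rot":[0,0,0]}]'
python3 - <<'E'
from h import *
to(ext(.0025,-.158+.086,.146),179.1)
for n in("scene","top"):
  p=cams.grab_frame(n); save(p,n+"6.png",(200,150,400,280) if n=="scene" else (150,170,350,250),4)
E
```

```text
clock: 9.82
tcp_pos: [0.5835, -0.0236, 0.146]
tcp_rot: [180.0, 0.0, 179.1]
wrist_force: [2.6, -1.1, -5.5]
width: 0.0275
t 9.82 tcp [ 0.5835 -0.0236  0.146 ] rot [1.7997e+02 2.0000e-02 1.7914e+02] F [ 2.6 -1.1 -5.5] w 0.0275
 tool mm to go [0.2 0.5 0. ] target [ 0.5834 -0.023   0.146 ]
 rotvec [0.03 0.02 0.04]
```

View pics/scene6.png

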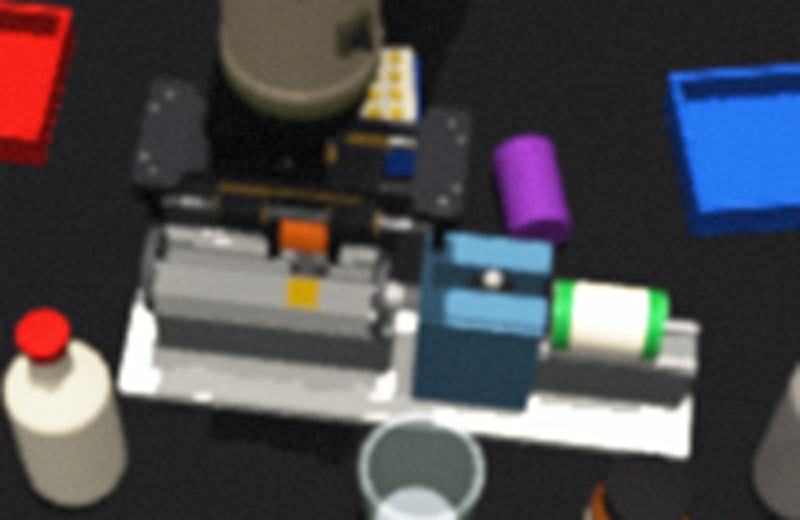

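View pics/top6.png

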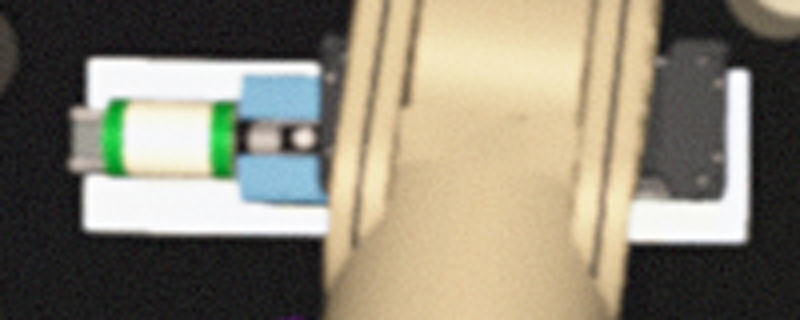

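The cartridge sits on the cradle (scene crop 610,318) and the knob lines up with the yellow patch (303,290). Next I lower the lever, in two parts.

```bash
python3 -m inch '[{"linear":[6,0,0],"delta_rot":[0,0,0]},{"linear":[7.4,0,0.7],"delta_rot":[0,0,0]},{"linear":[7.4,0,1.5],"delta_rot":[0,0,0]},{"linear":[7.2,0,2.2],"delta_rot":[0,0,0]},{"linear":[6.9,0,2.9],"delta_rot":[0,0,0]},{"linear":[0,0,0],"delta_rot":[0,0,0]}]'
python3 - <<'E'
from h import *
to(ext(-.065,-.158+.086,.1085),179.1)
E
```

```text
clock: 10.68
tcp_pos: [0.548, -0.0231, 0.1391]
tcp_rot: [179.9, -0.0, 179.1]
wrist_force: [-0.4, 1.3, 5.8]
width: 0.0275
t 10.68 tcp [ 0.548  -0.0231  0.1391] rot [ 1.7994e+02 -2.0000e-02  1.7913e+02] F [-0.4  1.3  5.8] w 0.0275
 tool mm to go [32.1  0.6 30.6] target [ 0.5159 -0.022   0.1085]
 rotvec [ 0.06 -0.02  0.03]
```

```bash
python3 -m inch '[{"linear":[6.6,0,3.6],"delta_rot":[0,0,0]},{"linear":[6.2,0,4.2],"delta_rot":[0,0,0]},{"linear":[5.7,0,4.8],"delta_rot":[0,0,0]},{"linear":[5.3,0,5.3],"delta_rot":[0,0,0]},{"linear":[4.7,0,5.9],"delta_rot":[0,0,0]},{"linear":[4.1,0,6.3],"delta_rot":[0,0,0]},{"linear":[0,0,0],"delta_rot":[0,0,0]},{"linear":[0,0,0],"delta_rot":[0,0,0]}]'
python3 - <<'E'
from h import *
to(ext(-.065,-.158+.086,.1085),179.1)
E
```

```text
clock: 11.68
tcp_pos: [0.5154, -0.0227, 0.108]
tcp_rot: [180.0, -0.1, 179.1]
wrist_force: [1.6, 3.0, -1.9]
width: 0.0271
t 11.68 tcp [ 0.5154 -0.0227  0.108 ] rot [ 1.7999e+02 -8.0000e-02  1.7913e+02] F [ 1.6  3.  -1.9] w 0.0271
 tool mm to go [-0.5  0.8 -0.5] target [ 0.5159 -0.022   0.1085]
 rotvec [ 0.01 -0.08  0.03]
```

```bash
python3 -m inch '[{"linear":[0,0,0],"delta_rot":[0,0,0]},{"linear":[0,0,0],"delta_rot":[0,0,0]},{"linear":[0,0,0],"delta_rot":[0,0,0]},{"linear":[0,0,0],"delta_rot":[0,0,0]},{"linear":[0,0,-15],"delta_rot":[0,0,0]},{"linear":[0,0,-40],"delta_rot":[0,0,0]},{"linear":[0,0,-40],"delta_rot":[0,0,0]},{"linear":[0,0,-25],"delta_rot":[0,0,0]},{"linear":[0,0,0],"delta_rot":[0,0,0]}]' 1
python3 - <<'E'
from h import *
to(ext(0,.121,.228),89.1)
s=bot.observe(); print(s["joint_positions"])
for n in("scene","top"):
  p=cams.grab_frame(n); save(p,n+"7.png",(200,150,400,280) if n=="scene" else (150,170,350,250),4)
  W=cloud(p)
  for b in regions_of(p,"spent_mid")[:4]:
     m=b["region"]; print(n,round(b["conf"],2),np.round(b["xy"]),np.round(np.nanpercentile(W[m],[3,50,97],axis=0),3).tolist())
E
```

```text
clock: 12.8
tcp_pos: [0.5171, -0.0232, 0.2313]
tcp_rot: [179.9, 0.2, 179.1]
wrist_force: [0.3, -0.5, -0.6]
width: 0.0871
t 12.8 tcp [ 0.5171 -0.0232  0.2313] rot [179.93   0.25 179.1 ] F [ 0.3 -0.5 -0.6] w 0.0871
 tool mm to go [-63.8 194.2   3.8] target [0.5839 0.17   0.228 ]
 rotvec [ 0.25  0.14 90.  ]
[-34.29473869   4.46095096  33.89945632 100.87657453  -2.63679912
  75.18355649  89.29155206]
scene 0.96 [242. 303.] [[0.757, -0.1, 0.01], [0.795, -0.078, 0.039], [0.825, -0.058, 0.046]]
scene 0.64 [329. 194.] [[0.415, 0.102, 0.018], [0.455, 0.123, 0.04], [0.483, 0.147, 0.047]]
scene 0.58 [352. 234.] [[0.57, 0.14, 0.073], [0.594, 0.174, 0.108], [0.606, 0.206, 0.114]]
top 0.96 [308. 118.] [[0.751, -0.106, 0.012], [0.784, -0.085, 0.041], [0.819, -0.063, 0.047]]
top 0.92 [218. 264.] [[0.411, 0.1, 0.031], [0.445, 0.118, 0.042], [0.476, 0.139, 0.047]]
```

View pics/scene7.png

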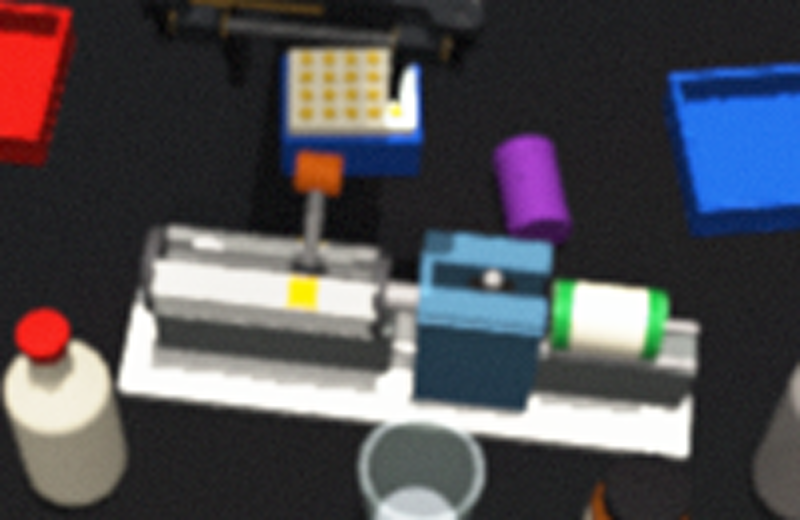

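Candidates: green-capped white at (352,234), purple at (329,194), pink at (242,303). The green-capped one on the cradle matches, and the enlarged crop (610,318) confirms it. The lever is down at yellow. Now I turn the jaws 90°, checking joint 7 first.

```bash
python3 -m inch '[{"linear":[0,0,0],"delta_rot":[0,0,10]},{"linear":[0,0,0],"delta_rot":[0,0,0]}]'
python3 - <<'E'
from h import *
print(bot.observe()["joint_positions"]); to(ext(0,.121,.228),89.1)
E
```

```text
clock: 13.25
tcp_pos: [0.5156, -0.0231, 0.2278]
tcp_rot: [-180.0, -0.1, 169.2]
wrist_force: [0.1, 0.3, -0.4]
width: 0.0868
[-34.72210183   4.67365209  34.35377414 101.13595863  -2.71024434
  75.09227748  79.4039083 ]
t 13.25 tcp [ 0.5156 -0.0231  0.2278] rot [-1.7997e+02 -7.0000e-02  1.6916e+02] F [ 0.1  0.3 -0.4] w 0.0868
 tool mm to go [-30.8 202.5  -0.3] target [0.5839 0.17   0.228 ]
 rotvec [-7.000e-02 -4.000e-02  8.006e+01]
```

```bash
python3 -m inch '[{"linear":[0,0,0],"delta_rot":[0,0,10]},{"linear":[0,0,0],"delta_rot":[0,0,10]},{"linear":[0,0,0],"delta_rot":[0,0,10]},{"linear":[0,0,0],"delta_rot":[0,0,10]},{"linear":[0,0,0],"delta_rot":[0,0,10]},{"linear":[0,0,0],"delta_rot":[0,0,10]},{"linear":[0,0,0],"delta_rot":[0,0,10]},{"linear":[0,0,0],"delta_rot":[0,0,10]},{"linear":[20,7,0],"delta_rot":[0,0,0]},{"linear":[35,12,0],"delta_rot":[0,0,0]},{"linear":[40,13,0],"delta_rot":[0,0,0]},{"linear":[40,13,0],"delta_rot":[0,0,0]},{"linear":[40,13,0],"delta_rot":[0,0,0]},{"linear":[20,7,0],"delta_rot":[0,0,0]},{"linear":[0,0,0],"delta_rot":[0,0,0]},{"linear":[0,0,0],"delta_rot":[0,0,0]}]'
python3 - <<'E'
from h import *
print(bot.observe()["joint_positions"]); to([.584,.171,.074],89.1)
for n in("scene","top"):
  p=cams.grab_frame(n); save(p,n+"8.png",(280,100,440,300) if n=="scene" else (150,170,350,250),3)
E
```

```text
clock: 15.25
tcp_pos: [0.5839, 0.169, 0.2286]
tcp_rot: [-180.0, 0.0, 89.1]
wrist_force: [0.0, -0.9, 0.3]
width: 0.087
[-46.01450532  18.02454164  32.17143921  87.53353282  -9.68874299
  77.25847515 -13.90099896]
t 15.25 tcp [0.5839 0.169  0.2286] rot [-1.800e+02  4.000e-02  8.907e+01] F [ 0.  -0.9  0.3] w 0.087
 tool mm to go [  2.1   0.  154.6] target [0.584 0.171 0.074]
 rotvec [-0.    0.04 -0.03]
```

View pics/scene8.png

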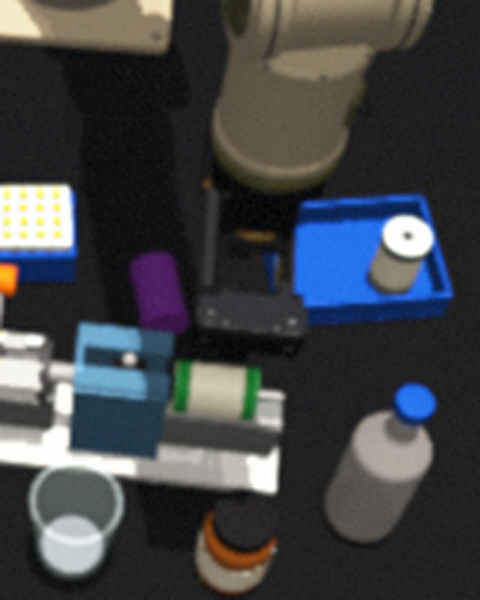

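```bash
python3 -m inch '[{"linear":[2,0,30],"delta_rot":[0,0,0]},{"linear":[0,0,40],"delta_rot":[0,0,0]},{"linear":[0,0,25],"delta_rot":[0,0,0]},{"linear":[0,0,0],"delta_rot":[0,0,0]}]'
python3 - <<'E'
from h import *
to([.584,.171,.075],89.1)
for n in("scene","top"):
  p=cams.grab_frame(n); save(p,n+"9.png",(300,180,400,280) if n=="scene" else (150,170,350,250),5)
E
```

```text
clock: 15.85
tcp_pos: [0.5828, 0.1716, 0.1323]
tcp_rot: [-179.8, 0.1, 89.1]
wrist_force: [0.1, 0.1, 0.3]
width: 0.0868
t 15.85 tcp [0.5828 0.1716 0.1323] rot [-1.7984e+02  7.0000e-02  8.9060e+01] F [0.1 0.1 0.3] w 0.0868
 tool mm to go [-0.5  1.3 57.3] target [0.584 0.171 0.075]
 rotvec [-0.16  0.07 -0.04]
```

View pics/scene9.png

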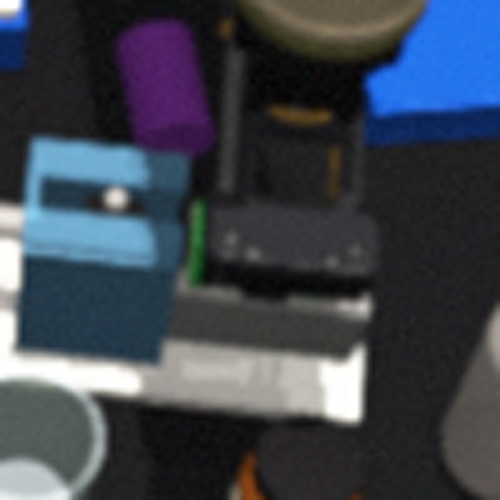

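```bash
python3 -m inch '[{"linear":[0,0,25],"delta_rot":[0,0,0]},{"linear":[0,0,20],"delta_rot":[0,0,0]},{"linear":[0,0,12],"delta_rot":[0,0,0]},{"linear":[0,0,0],"delta_rot":[0,0,0]}]'
python3 -m inch '[{"linear":[0,0,0],"delta_rot":[0,0,0]},{"linear":[0,0,0],"delta_rot":[0,0,0]},{"linear":[0,0,0],"delta_rot":[0,0,0]},{"linear":[0,0,0],"delta_rot":[0,0,0]},{"linear":[0,0,0],"delta_rot":[0,0,0]},{"linear":[0,0,0],"delta_rot":[0,0,0]},{"linear":[0,0,0],"delta_rot":[0,0,0]}]' 0 20
```

```text
clock: 16.45
tcp_pos: [0.5837, 0.1728, 0.076]
tcp_rot: [-179.9, 0.0, 89.1]
wrist_force: [-0.7, 0.0, -0.5]
width: 0.0873
clock: 17.32
tcp_pos: [0.5828, 0.1731, 0.0765]
tcp_rot: [-179.9, -0.0, 89.1]
wrist_force: [-6.2, -0.3, 5.4]
width: 0.0434
```

```bash
python3 -m inch '[{"linear":[0,-1,0],"delta_rot":[0,0,0]},{"linear":[0,0,0],"delta_rot":[0,0,0]},{"linear":[0,0,-5],"delta_rot":[0,0,0]},{"linear":[0,0,-10],"delta_rot":[0,0,0]},{"linear":[0,0,-20],"delta_rot":[0,0,0]},{"linear":[0,0,-30],"delta_rot":[0,0,0]},{"linear":[0,0,0],"delta_rot":[0,0,0]}]' 0 30
python3 - <<'E'
from h import *
to([.3845,-.316,.2],89.1)
p=cams.grab_frame("scene"); save(p,"s10.png",(300,150,420,270),5)
E
```

```text
clock: 18.2
tcp_pos: [0.5849, 0.1732, 0.1451]
tcp_rot: [179.7, -0.1, 89.1]
wrist_force: [0.5, -0.7, -2.8]
width: 0.0431
t 18.2 tcp [0.5849 0.1732 0.1451] rot [ 1.7971e+02 -1.4000e-01  8.9090e+01] F [ 0.5 -0.7 -2.8] w 0.0431
 tool mm to go [-492.1 -192.3  -57. ] target [ 0.3845 -0.316   0.2   ]
 rotvec [ 0.29 -0.14 -0.01]
```

View pics/s10.png

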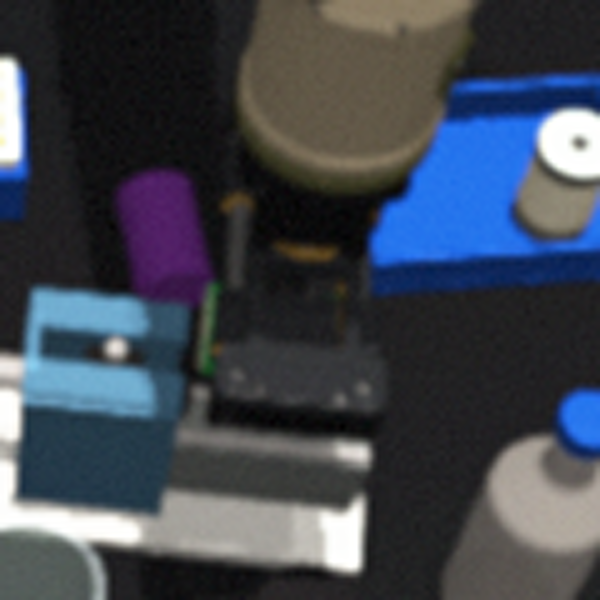

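```bash
python3 -m inch '[{"linear":[0,0,-35],"delta_rot":[0,0,0]},{"linear":[0,0,-40],"delta_rot":[0,0,0]},{"linear":[-16,-6,0],"delta_rot":[0,0,0]},{"linear":[-30,-12,0],"delta_rot":[0,0,0]},{"linear":[-40,-16,0],"delta_rot":[0,0,0]},{"linear":[-40,-16,0],"delta_rot":[0,0,0]},{"linear":[-40,-16,0],"delta_rot":[0,0,0]},{"linear":[-40,-16,0],"delta_rot":[0,0,0]},{"linear":[-40,-16,0],"delta_rot":[0,0,0]},{"linear":[-40,-16,0],"delta_rot":[0,0,0]},{"linear":[-40,-16,0],"delta_rot":[0,0,0]},{"linear":[-40,-16,0],"delta_rot":[0,0,0]},{"linear":[-40,-16,0],"delta_rot":[0,0,0]},{"linear":[-40,-16,0],"delta_rot":[0,0,0]},{"linear":[-30,-9,0],"delta_rot":[0,0,0]},{"linear":[-16,-5,0],"delta_rot":[0,0,0]},{"linear":[0,0,0],"delta_rot":[0,0,0]},{"linear":[0,0,0],"delta_rot":[0,0,0]}]'
python3 - <<'E'
from h import *
to([.3845,-.316,.014],89.1); print(bot.observe()["joint_positions"])
p=cams.grab_frame("scene"); save(p,"s11.png",(130,60,290,240),3)
p=cams.grab_frame("top"); save(p,"t11.png",(330,220,490,350),4)
E
```

```text
clock: 20.5
tcp_pos: [0.3832, -0.315, 0.2157]
tcp_rot: [-179.9, -0.1, 89.2]
wrist_force: [-0.1, -0.5, -2.0]
width: 0.0433
t 20.5 tcp [ 0.3832 -0.315   0.2157] rot [-1.7994e+02 -5.0000e-02  8.9160e+01] F [-0.1 -0.5 -2. ] w 0.0433
 tool mm to go [ -1.1   1.5 201.7] target [ 0.3845 -0.316   0.014 ]
 rotvec [-0.06 -0.05  0.06]
[-21.73926448   1.85229424  58.06795131 105.58141074  -1.64414882
  73.52585783  35.9404797 ]
```

View pics/s11.png

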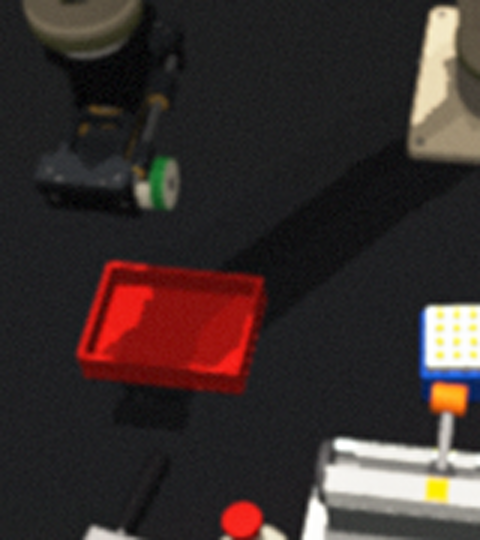

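View pics/t11.png

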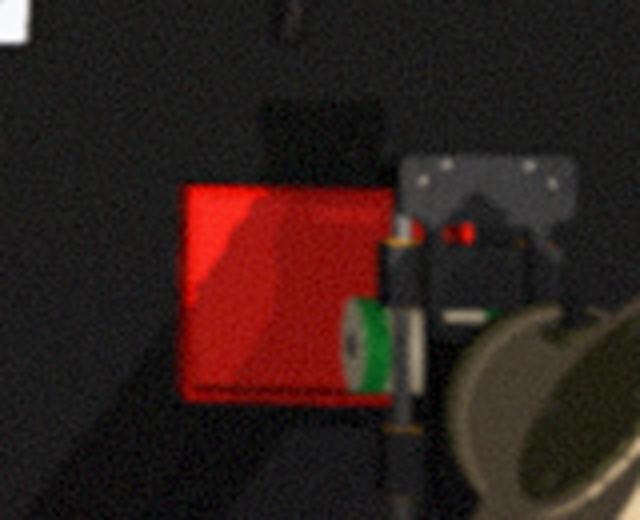

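The cartridge is held level over the red tray. Now the descent.

```bash
python3 -m inch '[{"linear":[-1,1,20],"delta_rot":[0,0,0]},{"linear":[0,0,40],"delta_rot":[0,0,0]},{"linear":[0,0,40],"delta_rot":[0,0,0]},{"linear":[0,0,40],"delta_rot":[0,0,0]},{"linear":[0,0,20],"delta_rot":[0,0,0]},{"linear":[0,0,15],"delta_rot":[0,0,0]},{"linear":[0,0,10],"delta_rot":[0,0,0]},{"linear":[0,0,0],"delta_rot":[0,0,0]},{"linear":[0,0,0],"delta_rot":[0,0,0]}]'
python3 - <<'E'
from h import *
to([.3845,-.316,.014],89.1)
p=cams.grab_frame("scene"); save(p,"s12.png",(130,110,250,210),5)
E
```

```text
clock: 21.72
tcp_pos: [0.3849, -0.3173, 0.0321]
tcp_rot: [179.9, 0.0, 89.1]
wrist_force: [-0.1, -0.7, -2.3]
width: 0.0433
t 21.73 tcp [ 0.3849 -0.3173  0.0321] rot [1.7994e+02 1.0000e-02 8.9120e+01] F [-0.1 -0.7 -2.3] w 0.0433
 tool mm to go [ 1.3 -0.4 18.1] target [ 0.3845 -0.316   0.014 ]
 rotvec [0.06 0.01 0.02]
```

View pics/s12.png

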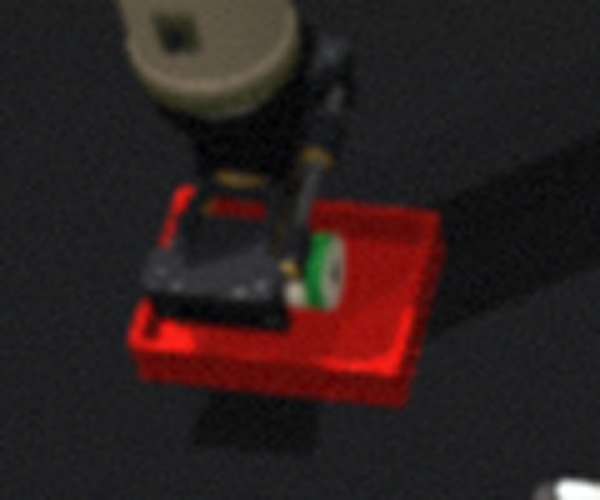

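```bash
python3 -m inch '[{"linear":[0,0,8],"delta_rot":[0,0,0]},{"linear":[0,0,5],"delta_rot":[0,0,0]},{"linear":[0,0,2],"delta_rot":[0,0,0]},{"linear":[0,0,0],"delta_rot":[0,0,0]},{"linear":[0,0,0],"delta_rot":[0,0,0]}]'
python3 -m inch '[{"linear":[0,0,1.5],"delta_rot":[0,0,0]},{"linear":[0,0,0],"delta_rot":[0,0,0]},{"linear":[0,0,0],"delta_rot":[0,0,0]}]'
```

```text
clock: 22.4
tcp_pos: [0.3844, -0.3171, 0.0166]
tcp_rot: [180.0, 0.0, 89.1]
wrist_force: [-0.3, -0.0, -1.1]
width: 0.0431
clock: 22.78
tcp_pos: [0.3844, -0.317, 0.015]
tcp_rot: [180.0, -0.0, 89.1]
wrist_force: [0.1, 0.4, -2.3]
width: 0.0435
```

```bash
python3 -m inch '[{"linear":[0,0,1],"delta_rot":[0,0,0]},{"linear":[0,0,0],"delta_rot":[0,0,0]},{"linear":[0,0,0],"delta_rot":[0,0,0]}]'
python3 -m inch '[{"linear":[0,0,1],"delta_rot":[0,0,0]},{"linear":[0,0,0],"delta_rot":[0,0,0]},{"linear":[0,0,0],"delta_rot":[0,0,0]}]'
```

```text
clock: 23.15
tcp_pos: [0.3844, -0.317, 0.014]
tcp_rot: [-180.0, -0.0, 89.1]
wrist_force: [0.6, -0.4, -1.0]
width: 0.0431
clock: 23.52
tcp_pos: [0.3845, -0.3171, 0.0135]
tcp_rot: [180.0, -0.0, 89.1]
wrist_force: [-2.4, 2.8, 6.6]
width: 0.0433
```

On the floor (+6.6 N in z). I open only to about 59 mm, so the finger backs stay clear of the tray walls.

```bash
python3 -m inch '[{"linear":[0,0,0],"delta_rot":[0,0,0]},{"linear":[0,0,0],"delta_rot":[0,0,0]},{"linear":[0,0,0],"delta_rot":[0,0,0]},{"linear":[0,0,0],"delta_rot":[0,0,0]}]' 0.68
python3 -m inch '[{"linear":[0,0,-10],"delta_rot":[0,0,0]},{"linear":[0,0,-20],"delta_rot":[0,0,0]},{"linear":[0,0,-40],"delta_rot":[0,0,0]},{"linear":[0,0,-50],"delta_rot":[0,0,0]},{"linear":[0,0,-50],"delta_rot":[0,0,0]},{"linear":[-40,-10,0],"delta_rot":[0,0,0]},{"linear":[-40,-10,0],"delta_rot":[0,0,0]},{"linear":[-40,-10,0],"delta_rot":[0,0,0]},{"linear":[-40,-10,0],"delta_rot":[0,0,0]},{"linear":[0,0,0],"delta_rot":[0,0,0]},{"linear":[0,0,0],"delta_rot":[0,0,0]},{"linear":[0,0,0],"delta_rot":[0,0,0]}]'
python3 - <<'E'
from h import *
p=cams.grab_frame("scene"); save(p,"s13.png",(130,130,410,320),2.8)
W=cloud(p)
q=cams.grab_frame("top"); save(q,"t13.png")
hsv=cv2.cvtColor(p["pixels"],cv2.COLOR_RGB2HSV)
for pp in(p,q):
  W=cloud(pp)
  for l in("spent_mid","lever_knob"):
    for b in regions_of(pp,l)[:4]:
      m=b["region"]; print(l,round(b["conf"],2),np.round(b["xy"]),np.round(np.nanpercentile(W[m],[3,50,97],axis=0),3).tolist())
E
```

```text
clock: 24.02
tcp_pos: [0.3844, -0.317, 0.013]
tcp_rot: [180.0, -0.0, 89.1]
wrist_force: [-0.7, -1.0, 0.1]
width: 0.0589
clock: 25.52
tcp_pos: [0.3429, -0.4753, 0.1832]
tcp_rot: [180.0, -0.0, 89.2]
wrist_force: [0.9, -0.1, 1.0]
width: 0.0589
spent_mid 0.88 [332. 195.] [[0.414, 0.1, 0.015], [0.454, 0.122, 0.039], [0.482, 0.145, 0.047]]
spent_mid 0.82 [242. 301.] [[0.753, -0.104, -0.002], [0.794, -0.078, 0.038], [0.824, -0.056, 0.046]]
spent_mid 0.77 [187. 168.] [[0.375, -0.346, 0.017], [0.397, -0.311, 0.042], [0.408, -0.281, 0.051]]
spent_mid 0.6 [297. 234.] [[0.55, -0.124, 0.008], [0.601, 0.038, 0.064], [0.63, 0.222, 0.127]]
lever_knob 0.7 [307. 274.] [[0.669, 0.031, 0.003], [0.687, 0.063, 0.056], [0.738, 0.096, 0.096]]
lever_knob 0.63 [300. 238.] [[0.553, -0.124, 0.008], [0.601, 0.037, 0.064], [0.63, 0.222, 0.127]]
lever_knob 0.56 [277. 198.] [[0.51, -0.033, 0.102], [0.531, -0.021, 0.132], [0.578, -0.008, 0.145]]
spent_mid 0.88 [310. 119.] [[0.751, -0.108, 0.003], [0.784, -0.085, 0.04], [0.819, -0.065, 0.047]]
spent_mid 0.82 [413. 294.] [[0.365, -0.354, 0.024], [0.386, -0.318, 0.046], [0.405, -0.286, 0.052]]
spent_mid 0.72 [147. 293.] [[0.316, 0.221, 0.0], [0.371, 0.295, 0.006], [0.441, 0.382, 0.036]]
spent_mid 0.67 [218. 262.] [[0.413, 0.095, 0.025], [0.445, 0.116, 0.04], [0.476, 0.14, 0.046]]
lever_knob 0.78 [283. 230.] [[0.505, -0.038, 0.098], [0.53, -0.026, 0.126], [0.58, -0.014, 0.145]]
```

View pics/s13.png

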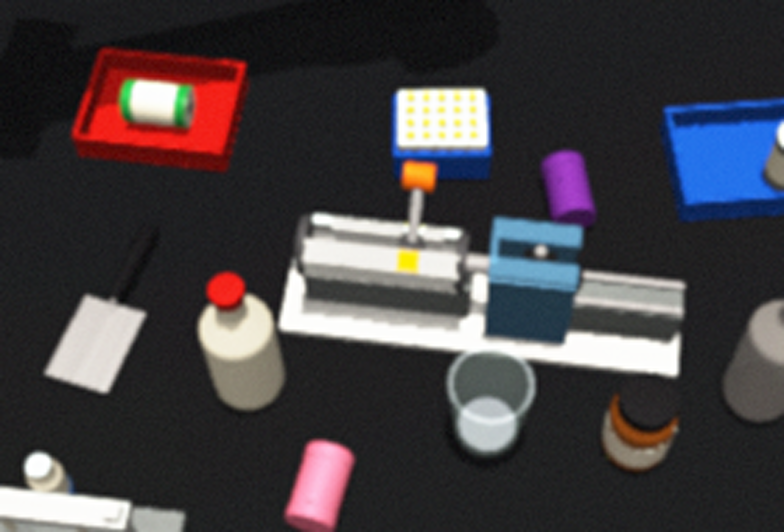

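View pics/t13.png

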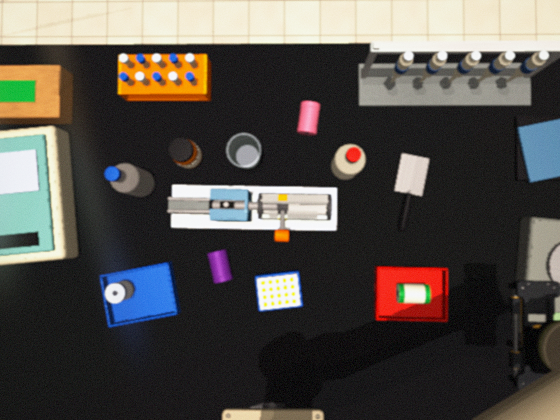

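The top view shows the cartridge lying in the red tray (413,294) and the knob down beside the yellow mark (282,235), with the bystanders where they were. I raise a little, away from the balance, then hand in.

```bash
python3 -m inch '[{"linear":[0,0,-30],"delta_rot":[0,0,0]},{"linear":[0,0,-30],"delta_rot":[0,0,0]},{"linear":[0,0,0],"delta_rot":[0,0,0]},{"linear":[0,0,0],"delta_rot":[0,0,0]},{"linear":[0,0,0],"delta_rot":[0,0,0]}]'
python3 -c "
from plant import job;print(job.sign_off())"
```

```text
clock: 26.45
tcp_pos: [0.3418, -0.4759, 0.2421]
tcp_rot: [-179.9, -0.1, 89.1]
wrist_force: [-0.1, -0.2, -0.7]
width: 0.0593
the job is handed in; nothing more can be done
None
```

The job is done and handed in at about 26.5 s. I twisted the lever up, pushed the rod to the yellow pocket, and twisted the lever back down to lock it. The spent green-capped cartridge came out onto the cradle, and I laid it on its side in the red tray.

**Last checks:**
- **Cartridge:** both cameras show it level in the red tray, with its top at about 47–50 mm as expected. It touched the floor at about 7 N before I let go.
- **Rod:** the knob is down at the yellow mark, about 86 mm along by the arm's own travel. I inferred this from the arm's travel and the pictures, since there was no direct reading of the rod or lever.
- **Bystanders:** by eye they look unmoved in the pictures, including the pink and purple look-alikes.
- **Robot:** it is clear of everything, with wrist force about 0.7 N.

**Disagreements:** the two cameras differed by about 3–5 mm, so I averaged them, and the pinch on the knob agreed with the average to about 3 mm. The networks also gave some false hits, such as the beaker or extractor as the knob and the blue tray as the spent cartridge. I ruled those out against the pictures.

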